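# Tip the marking tray so the brass plates settle on the fence, then level it

### The job

Three polished brass plates lie loose in the lanes of the tilting tray. Tip the tray smoothly to 30 degrees (the red mark on its scale, and never past 40) so that all three plates slide down against the tall blue fence, then bring the tray back level onto its stop with the plates still against the fence, ready for marking. Do not touch the plates, and leave the other things on the tooling plate where they are.

Things in the scene. Friction and masses are not known exactly. Their poses are not given: they have to be found in the camera images.
- tilt_base: Fixed part of a bench tilting table on a perforated aluminium tooling plate 360 (x) x 400 (y) x 10 mm. Origin: centre of the plate's underside, on the bench; x axis parallel to the tilt axis, z up. The tilt axis lies 105 mm above the origin, in two grey cheeks at x = -103 and +103 mm (tops 131 mm high).
- red_mark (a point): Outer end of the red 30 degree tick on the fixed black quadrant scale outside the +x cheek, 89 mm from the tilt axis. White ticks every 5 degrees run from 0 (straight up) to 60 (towards -y of tilt_base). The lever passes just outside the scale (11 mm further along +x) as its pointer.
- tray (a joint): Tilt of the tray, rad. 0 = level, on its level stop (it cannot go lower); grows as the fence side (-y of tilt_base) goes down, end stop at 1.05; 30 degrees = 0.524. The bearings drag (0.5 N m, about 4 N at the knob) and the tray is nearly balanced, so it stays where it is left at any angle and must be pushed both ways.
- pivot (a point): Fixed point on the tilt axis in the lever's plane: 124 mm along +x of tilt_base from its origin and 105 mm up. Axes as tilt_base.
- knob (a point): Centre of the red ball knob (32 mm diameter) on the tray's lever, a bar 14 mm wide (y), 8 mm thick (x), fixed to the tray. 130 mm from pivot: straight above it when the tray is level (235 mm above the bench); at tilt a, 130 mm x sin(a) towards -y of tilt_base and 130 mm x cos(a) above it. Push it either way; nothing fixed is within 25 mm of the ball.
- fence (a point): On the aluminium tray (178 (x) x 148 (y) mm): middle of the foot of the tall blue fence's inner face, at floor level, -y side; tilts with the tray. y points up the lanes away from the fence, z out of the floor (4 mm below the tilt axis). Three lanes, 54 wide (x), 140 long (y), at x = -58, 0, +58 mm. Heights over the floor: fence 19, wall facing it 12, dividers 10, end walls 15 mm.
- plate_1: Polished brass plate 50 (x) x 80 (y) x 5 mm, about 170 g, lying loose in the lane nearest the robot (x = -58 mm). Origin: centre of its underside; y along the lane. Against the fence its origin is 40 mm from fence along that point's y. It starts sliding at a tilt between about 12 and 19 degrees.
- plate_2: Polished brass plate 50 (x) x 80 (y) x 5 mm, about 170 g, lying loose in the lane in the middle (x = 0). Origin: centre of its underside; y along the lane. Against the fence its origin is 40 mm from fence along that point's y. It starts sliding at a tilt between about 12 and 19 degrees.
- plate_3: Polished brass plate 50 (x) x 80 (y) x 5 mm, about 170 g, lying loose in the lane next to the lever (x = +58 mm). Origin: centre of its underside; y along the lane. Against the fence its origin is 40 mm from fence along that point's y. It starts sliding at a tilt between about 12 and 19 degrees.
- lens_cap: Bystander: black round lens cap, 80 mm diameter, 16 mm high, lying on the tooling plate. Origin: centre of its underside.
- tumbler: Bystander: steel tumbler with a black lid, 72 mm diameter, 126 mm high, standing on the tooling plate. Origin: centre of its underside.
- coasters: Bystander: pile of four wooden coasters, 86 mm diameter, 32 mm high in all, moving as one piece, on the tooling plate. Origin: centre of its underside.
Not all that is in view belongs to the job. Leave any pink look-alike of the plate_3 alone. Leave any pink look-alike of the plate_2 alone.

How it is judged (in metres and radians):
On the way:
1. the tray is tipped to 30 degrees (within 5 degrees) and all three plates have slid down against the fence (gap under 3 mm) (value of joint tray between 0.436 and 0.611 rad and y of plate_1 in the frame of fence between 0.036 and 0.043 m and z of plate_1 in the frame of fence between -0.004 and 0.004 m and y of plate_2 in the frame of fence between 0.036 and 0.043 m and z of plate_2 in the frame of fence between -0.004 and 0.004 m and y of plate_3 in the frame of fence between 0.036 and 0.043 m and z of plate_3 in the frame of fence between -0.004 and 0.004 m), for 0.3 s.
At the end, for the whole second after the job is handed in: The tray is level (within 2 degrees) and still, and all three plates lie flat on its floor, at rest, against the fence (gap under 3 mm) (value of joint tray between -0.035 and 0.035 rad and velocity of joint tray between -0.02 and 0.02 rad/s and y of plate_1 in the frame of fence between 0.036 and 0.043 m and z of plate_1 in the frame of fence between -0.004 and 0.004 m and y of plate_2 in the frame of fence between 0.036 and 0.043 m and z of plate_2 in the frame of fence between -0.004 and 0.004 m and y of plate_3 in the frame of fence between 0.036 and 0.043 m and z of plate_3 in the frame of fence between -0.004 and 0.004 m and linear speed of each of plate_1, plate_2, plate_3 below 0.01 m/s); the robot touches nothing.
It fails at once if the tray is tipped past 40 degrees (value of joint tray above 0.698 rad).
It fails at once if the tray is swung roughly (faster than 2.5 rad/s, 0.32 m/s at the knob) (velocity of joint tray above 2.5 rad/s or velocity of joint tray below -2.5 rad/s).
It fails at once if the robot touches a brass plate (contact force between any of the arm, the fingers and plate_1 above 0.3 N or contact force between any of the arm, the fingers and plate_2 above 0.3 N or contact force between any of the arm, the fingers and plate_3 above 0.3 N).
It fails at once if a bystander is moved more than 20 mm (distance of any of lens_cap, tumbler, coasters from where it was at the start of the episode above 0.02 m).
It also fails if it takes over 38 s, if anything falls off the work surface, if the arm or the gripper's body presses on something with over 40 N, if the wrist force passes 120 N, or if a joint passes its speed limit or range.

### The arm

A 6-joint arm with a two-finger parallel gripper is mounted at the origin on the work surface. World frame = base frame: x ahead of the robot, y to its left, z up, the work surface at z = 0. Lengths are in mm, angles in degrees, forces in N, time in s.
With the tool pointing down it reaches from about 325 to 925 mm from the base axis. Payload 3.1 kg.
Tool frame: the origin (TCP) lies at the very end of the fingers, on their centre line; the grasp point (between the pads) lies grasp_offset behind it (grasp_offset is the distance from the TCP to the grasp point, in mm); z points along the fingers, y is the line along which they close (so a half turn about z gives the same grasp; the last joint's range is limited). The gripper opens to 85 mm and grips with 20 to 120 N. Pads are 22 mm wide; open, the fingers measure 114 mm over their backs; the gripper's body (76 mm by 85 mm) begins 54 mm behind the grasp point. The pads swing forward as they close: fully open they stand 13 mm farther back than shut.
Start: joints at [-78.507, 12.427, 92.441, -0, 75.132, -6.429], TCP at [192.349, -594.677, 231.3] pointing down, gripper open.
Joint ranges: [-157.48, 157.48], [-44.54, 120.13], [17.64, 146.25], [-64.5, 244.5], [7.68, 150.69], [-147.95, 147.95]. Speed limits (degrees/s): [159.86, 159.86, 180, 180, 180, 180].

### API

Orientations are given as [roll, pitch, yaw] about the fixed x, y, z axes, in that order (R = Rz(yaw) Ry(pitch) Rx(roll)).
In Python, from station import * gives the robot as it stands. Calls block until the motion is done:
- goto(position, orientation): joint-space move of the TCP to a pose.
- move_l(position, attitude=None, speed=150): straight line of the TCP; attitude=None keeps the orientation; speed is the mean speed in mm/s.
- move_j(angles): joint-space move.
- grip(opening, squeeze=None): finger opening in mm; squeeze is the grip in N (None keeps the last); returns when the fingers have stopped.
- wait(seconds).
- solve_ik(position, orientation): joint angles nearest the present ones, or None.
- get_obs(): the state.
- get_image(name): name is "scene" or "top" or "wrist"; returns the picture (420x560x3 uint8, red, green, blue); there is no depth.
- get_calibration(name): a dict with "fx", "fy", "cx", "cy" (pixels), "R" (3x3) and "t" (3): a world point X has camera coordinates R X + t; the wrist camera has in their place "mount" (4x4, takes a point from camera to tool coordinates, whose origin is the TCP and whose axes are the flange's). Camera axes: x right, y down, z forward; pixel columns grow to the right and rows downward; lengths in mm; the calibration is good to about 2 mm. A picture is of the moment at which its call begins: read the wrist's pose just before it. get_calibration takes no time and is no camera call.
A pose or a line that the arm cannot do raises Unreachable and nothing moves.
- sign_off(): hands the job in; it is judged then, once.
Trained networks look in the newest picture that a camera, given by its name, has taken for a name from the list of things; names that differ only in an ending like _2 or _b are one class to them, and where a whole thing is asked for, a point or a joint stands for the part that bears it (a point fixed in the world has none). Each returns a list of dicts, best first, with "score" (0 to 1); they miss things now and then, are a little off and sometimes report something else, mostly with a low value. They report only what shows in the picture. A call takes as long as a camera call. They do not tell look-alikes from the thing itself.
- spot_in(name, camera): "extent" ([centre column, centre row, width, height] in pixels, round what is visible of it).
- regions_of(name, camera): "region" (420x560 bool, what is visible of it) and "extent" ([centre column, centre row, width, height] in pixels, round what is visible of it).
The state is a dict: "t": time; "joint_pos": joint angles; "qvel": joint speeds; "effort": joint torques, N m; "tcp_pos": TCP position; "ee_rot": TCP orientation; "wrist_force": force on the tool from outside, world axes, zero at the start; "moment": the same for the moment, N m; "grip_width": finger opening in mm; "grip_force": force on a finger pad.
Only numpy, scipy, OpenCV 4.12 (cv2) and the standard library are available. Lean on these libraries where they do the work, as an engineer would, in place of code of your own. Each camera call takes 0.05 s, during which the arm holds its last target. There are 200 camera calls.

## Working session

There is one attempt and no reset: what is moved stays moved. The work goes in short steps, each a Python script; the robot and the scene stay as the last script left them, time stands still between calls to the robot, and variables do not carry over. Pictures are saved under pics/ and viewed, at most 10 in all, crops included, and the job is handed in when it is done.

```bash
mkdir -p pics; ls; python3 - <<'E'
from station import *
import cv2,numpy as np
ims=[]
for c in ["scene","top"]:
    im=get_image(c); cv2.imwrite(f"pics/{c}0.png",im[:,:,::-1])
    k=get_calibration(c); print(c,{a:np.round(b,3).tolist() for a,b in k.items()})
    for n in ["knob","tray","tilt_base","red_mark","fence","plate_1","tumbler","lens_cap","coasters"]:
        try: print(n,[(round(d["score"],2),np.round(d["extent"]).tolist()) for d in spot_in(n,c)[:5]])
        except Exception as e: print(n,e)
print(get_obs()["t"])
E
```

```text
pics
scene {'fx': 485.014, 'fy': 485.014, 'cx': 272.131, 'cy': 197.592, 'R': [[0.241, 0.97, 0.014], [0.554, -0.125, -0.823], [-0.797, 0.206, -0.568]], 't': [-238.674, -163.03, 1741.868]}
knob []
tray [(0.9, [261.0, 218.0, 66.0, 61.0])]
tilt_base [(0.93, [264.0, 241.0, 164.0, 120.0])]
red_mark [(0.7, [266.0, 237.0, 175.0, 123.0]), (0.69, [249.0, 201.0, 22.0, 9.0])]
fence [(0.73, [259.0, 216.0, 68.0, 59.0])]
plate_1 [(0.97, [349.0, 306.0, 36.0, 18.0]), (0.92, [290.0, 312.0, 24.0, 26.0]), (0.92, [156.0, 276.0, 39.0, 26.0]), (0.68, [250.0, 200.0, 20.0, 9.0]), (0.54, [360.0, 216.0, 31.0, 15.0])]
tumbler [(0.89, [308.0, 198.0, 25.0, 47.0])]
lens_cap [(0.6, [320.0, 248.0, 28.0, 20.0]), (0.29, [268.0, 239.0, 167.0, 120.0])]
coasters [(0.68, [201.0, 223.0, 29.0, 31.0]), (0.68, [250.0, 199.0, 23.0, 9.0]), (0.52, [266.0, 237.0, 169.0, 123.0])]
top {'fx': 424.158, 'fy': 424.158, 'cx': 280.471, 'cy': 211.956, 'R': [[-0.022, -1.0, 0.0], [-0.982, 0.022, -0.188], [0.188, -0.004, -0.982]], 't': [84.217, 583.255, 1081.661]}
knob [(0.7, [279.0, 214.0, 59.0, 107.0])]
tray [(0.78, [278.0, 214.0, 59.0, 107.0])]
tilt_base [(0.94, [282.0, 233.0, 152.0, 141.0])]
red_mark [(0.97, [278.0, 235.0, 149.0, 145.0]), (0.72, [275.0, 231.0, 34.0, 22.0])]
fence [(0.73, [280.0, 214.0, 60.0, 105.0]), (0.65, [224.0, 205.0, 26.0, 28.0])]
plate_1 [(0.88, [165.0, 255.0, 30.0, 19.0]), (0.85, [274.0, 230.0, 32.0, 22.0]), (0.81, [379.0, 209.0, 30.0, 24.0]), (0.72, [224.0, 141.0, 27.0, 21.0]), (0.66, [275.0, 208.0, 33.0, 24.0])]
tumbler [(0.74, [221.0, 261.0, 28.0, 31.0])]
lens_cap [(0.88, [224.0, 205.0, 29.0, 29.0]), (0.33, [280.0, 234.0, 147.0, 144.0])]
coasters [(0.79, [333.0, 264.0, 37.0, 35.0])]
1.0
```

View pics/scene0.png

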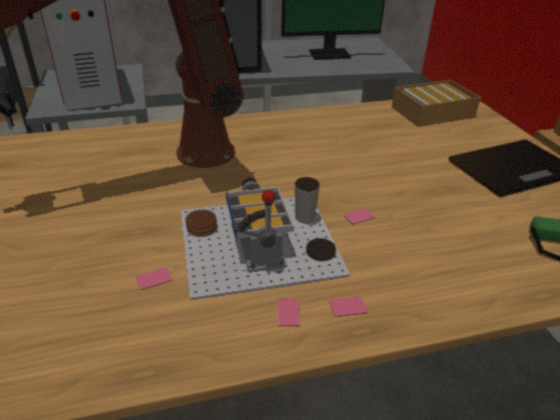

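View pics/top0.png

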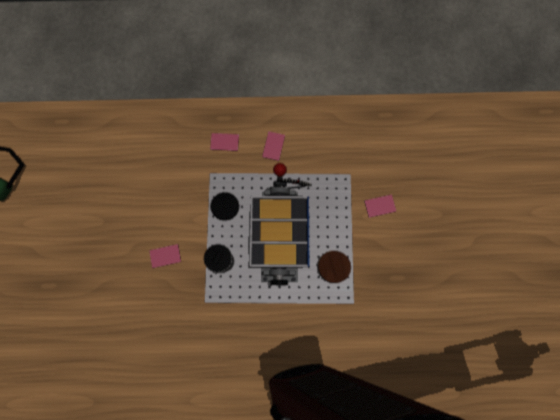

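The scene shows the base at about (264,241), with the red knob at (268,197) and brass plates on the tray. The top view shows the knob at (280,169), the blue fence on the right side (world -y) at about (307,232), the tumbler at (219,258), the lens cap at (225,206) and the coasters at (334,266).

Candidates:
- **Knob:** the red ball is the only one. The red wall and dark-red arm are not on the tray.
- **Pink look-alikes:** (165,255), (225,142), (273,146) and (379,206) in the top view. I'll leave these alone.

Next I'll measure the knob and the base yaw.

```bash
cat > h.py <<'E'
from station import *
import cv2,numpy as np
def ray(c,u,v):
    k=get_calibration(c);R=np.array(k["R"]);t=np.array(k["t"])
    d=R.T@np.array([(u-k["cx"])/k["fx"],(v-k["cy"])/k["fy"],1]);return -R.T@t,d/np.linalg.norm(d)
def onz(c,u,v,z):
    o,d=ray(c,u,v);return o+d*(z-o[2])/d[2]
def red(im,box):
    x0,y0,x1,y1=box;h=cv2.cvtColor(im[y0:y1,x0:x1],cv2.COLOR_RGB2HSV).astype(int)
    m=((h[...,0]<6)|(h[...,0]>174))&(h[...,1]>190)&(h[...,2]>60)
    n,l,s,c=cv2.connectedComponentsWithStats(m.astype(np.uint8));i=1+np.argmax(s[1:,4])
    return np.array([s[i,0]+s[i,2]/2-.5+x0,s[i,1]+s[i,3]/2-.5+y0]),s[i]
def knob(tag=None):
    r=[]
    for c,b in (("scene",(225,170,310,235)),("top",(255,145,345,195))):
        p,s=red(get_image(c),b);r.append((c,*p));print(c,p,s.tolist())
    (o1,d1),(o2,d2)=[ray(*q) for q in r]
    ab=np.linalg.lstsq(np.c_[d1,-d2],o2-o1,rcond=None)[0]
    a,b=o1+ab[0]*d1,o2+ab[1]*d2;print("miss",np.linalg.norm(a-b));return (a+b)/2
E
python3 - <<'E'
from h import *
print("knob",knob().round(1))
im=get_image("top")
r=regions_of("tilt_base","top")[0]["region"].astype(np.uint8)
r=cv2.morphologyEx(r,cv2.MORPH_CLOSE,np.ones((15,15)))
cs=max(cv2.findContours(r,0,2)[0],key=cv2.contourArea)[:,0]
P=np.array([onz("top",u,v,10)[:2] for u,v in cs],np.float32)
print(cv2.minAreaRect(P))
for uv in ((209,172),(352,173),(354,303),(205,303)): print(onz("top",*uv,10).round(1))
o=get_obs();print(o["ee_rot"],o["wrist_force"],o["t"],grasp_offset)
a=cv2.resize(im[130:310,190:370],(720,720)[:2])[:600];cv2.imwrite("pics/crop1.png",a[:,:,::-1])
E
```

```text
scene [268. 196.] [38, 21, 11, 11, 84]
top [279.5 169. ] [19, 19, 12, 11, 100]
miss 0.7205340779998572
knob [651.2  71.6 233.8]
((541.2594604492188, 74.60935974121094), (406.1822814941406, 389.45208740234375), 88.28730773925781)
[713.8 271.4  10. ]
[ 701.8 -134.6   10. ]
[ 341.  -120.5   10. ]
[349.9 278.7  10. ]
[1.79997585e+02 3.68142474e-03 1.79195071e+01] [-0.72923016 -0.1171239  -0.10174005] 1.2 18.700000000000003
```

View pics/crop1.png

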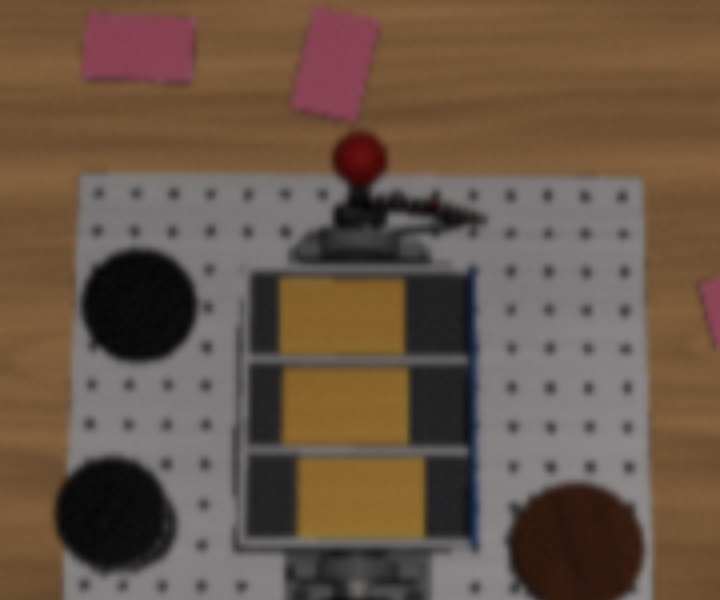

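The crop confirms the red ball at (360,158), on the lever just outside the black scale. The fence is blue, on the right (world -y), and the three brass plates sit 20–25 mm short of it. The base yaw is about -1.7°. I'll straddle the ball with loose fingers and tip the tray along the chord.

```bash
cat >> h.py <<'E'
K=np.array([651.2,71.6,234.5]);YAW=-1.7;PZ=K-[0,0,130]
U=np.array([np.sin(np.radians(YAW)),-np.cos(np.radians(YAW)),0])  # towards -y of tilt_base
O=[180,0,YAW]
def at(a,lead=0,dz=-14):
    a=np.radians(a);return PZ+U*(130*np.sin(a)+lead)+[0,0,130*np.cos(a)+dz]
def tilt():
    k=knob();d=k-PZ;a=np.degrees(np.arctan2(d@U,d[2]));print("knob",k.round(1),"tilt",a.round(1));return a
def st():
    o=get_obs();print("t",round(o["t"],2),"tcp",np.round(o["tcp_pos"],1),"F",np.round(o["wrist_force"],1),"g",round(o["grip_width"],1))
E
python3 - <<'E'
from h import *
p=np.array(get_obs()["tcp_pos"]);p[2]=350
move_l(p,speed=250); goto(at(0,0,95),O); grip(42); st()
move_l(at(0,0,30),speed=150); st()
im=get_image("scene");cv2.imwrite("pics/s2.png",cv2.resize(im[90:290,150:400],(750,600))[:,:,::-1])
E
```

```text
t 5.17 tcp [651.2  71.6 329.5] F [-0.7  0.7 -0.1] g 42.0
t 5.76 tcp [651.4  71.7 264.7] F [-0.6 -0.7  0.3] g 42.4
```

View pics/s2.png

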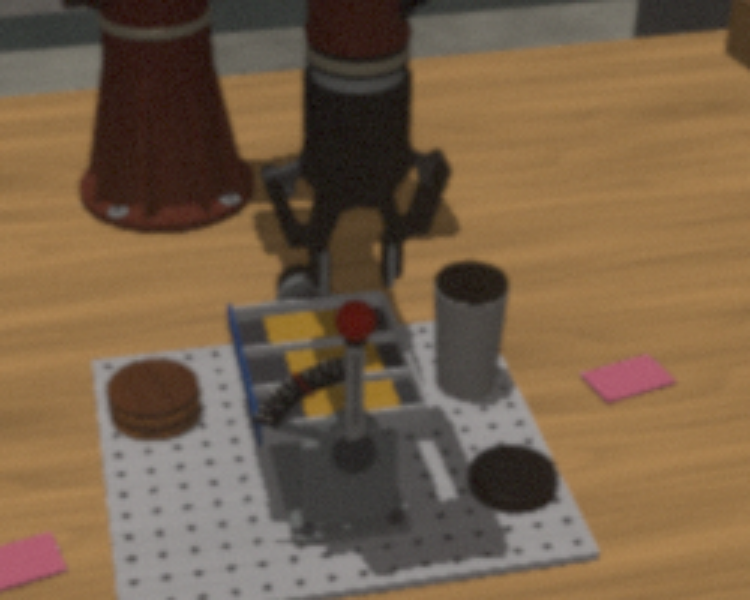

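The fingers (at x 322 and 390 in the crop) straddle the ball at (355,322), well centred. I'll go down and tip.

```bash
python3 - <<'E'
from h import *
move_l(at(0),speed=80); st()
move_l(at(28,5),speed=45); st(); tilt()
im=get_image("scene");cv2.imwrite("pics/s3.png",cv2.resize(im[150:290,170:345],(750,600))[:,:,::-1]); st()
E
```

```text
t 6.51 tcp [651.2  71.6 220.2] F [0.7 0.2 0.2] g 42.0
t 8.17 tcp [649.1   5.7 204.2] F [ 2.4  3.3 -2.9] g 42.1
scene [242.  204.5] [12, 30, 11, 10, 44]Traceback (most recent call last):
  File "<stdin>", line 3, in <module>
  File "h.py", line 26, in tilt
    k=knob();d=k-PZ;a=np.degrees(np.arctan2(d@U,d[2]));print("knob",k.round(1),"tilt",a.round(1));return a
  File "h.py", line 16, in knob
    p,s=red(get_image(c),b);r.append((c,*p));print(c,p,s.tolist())
        ~~~^^^^^^^^^^^^^^^^
  File "h.py", line 11, in red
    n,l,s,c=cv2.connectedComponentsWithStats(m.astype(np.uint8));i=1+np.argmax(s[1:,4])
                                                                     ~~~~~~~~~^^^^^^^^^
    return _wrapfunc(a, 'argmax', axis=axis, out=out, **kwds)
    return bound(*args, **kwds)
ValueError: attempt to get argmax of an empty sequence
```

The gripper hides the knob from above, so I'll intersect the scene ray with the lever's plane instead.

```bash
cat >> h.py <<'E'
X=np.array([-U[1],U[0],0])
def tilt():
    p,s=red(get_image("scene"),(225,170,310,235));o,d=ray("scene",*p)
    k=o+d*((K-o)@X)/(d@X);e=k-PZ;a=np.degrees(np.arctan2(e@U,e[2]))
    print("knob",k.round(1),"r",np.linalg.norm(e).round(1),"tilt",a.round(1),s.tolist());return a
E
python3 - <<'E'
from h import *
tilt()
im=get_image("scene");cv2.imwrite("pics/s3.png",cv2.resize(im[150:290,170:345],(750,600))[:,:,::-1]); st()
E
```

```text
knob [649.4  10.9 216.9] r 127.7 tilt 28.4 [12, 30, 11, 11, 49]
t 8.37 tcp [648.8   5.7 204.4] F [ 2.7  4.6 -2.1] g 42.0
```

View pics/s3.png

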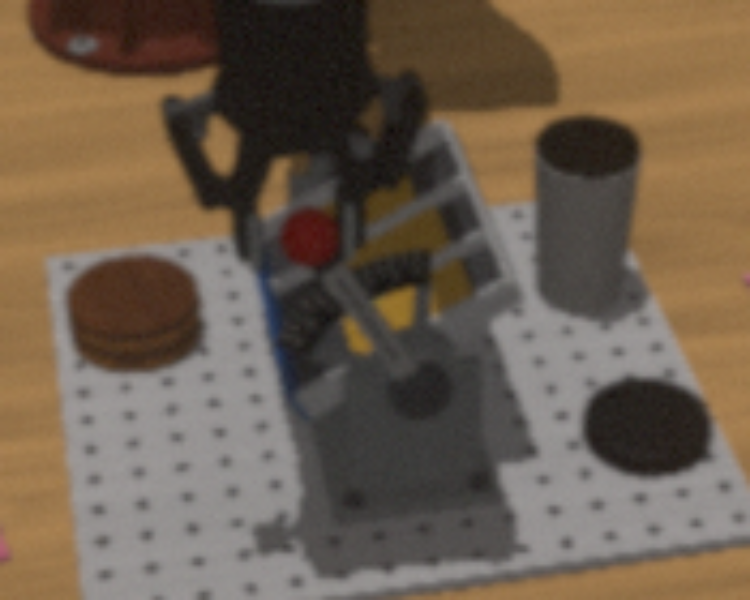

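The tilt is about 28°, with the lever over the red tick and the fingers clear. I'll nudge it to 30°, wait, and check the plates from the top camera.

```bash
python3 - <<'E'
from h import *
move_l(at(30.3,5),speed=20); wait(1.0); st(); tilt()
a=get_image("top")[160:290,220:350];b=get_image("scene")[150:280,190:320]
cv2.imwrite("pics/s4.png",np.hstack([cv2.resize(i,(400,400),interpolation=2) for i in(a,b)])[:,:,::-1]); 
E
```

```text
t 9.78 tcp [649.2   0.9 202.9] F [ 0.2  1.3 -0.2] g 42.0
knob [649.3   6.3 213.3] r 127.0 tilt 31.0 [10, 31, 11, 12, 59]
```

View pics/s4.png

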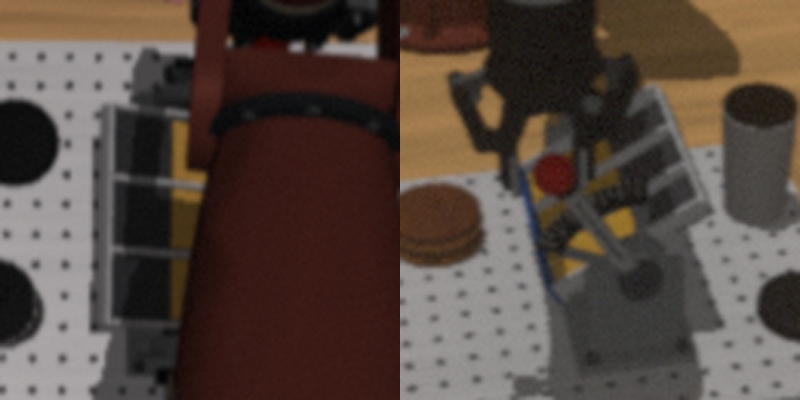

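All three plates have slid: their uphill edges line up at x≈171 in the left half, with a wide gap above them. The tilt is about 31°. Now back to level, gently, feeling for the stop.

```bash
python3 - <<'E'
from h import *
move_l(at(29,-5),speed=25); st()
move_l(at(3,-5),speed=45); st(); tilt()
for i in range(14):
    move_l(at(2.5-.5*i,-5),speed=15); F=get_obs()["wrist_force"]; print(i,np.round(F,1))
    if F@U>9: break
st(); tilt()
E
```

```text
t 10.58 tcp [649.4  12.  204.4] F [ 0.4 -5.4  0.6] g 41.9
t 12.03 tcp [653.   67.7 223. ] F [-0.1 -5.8  4.7] g 41.7
knob [650.9  63.1 232.1] r 127.9 tilt 3.8 [34, 22, 12, 11, 63]
0 [ 0.6 -5.9  6. ]
1 [ 0.8 -5.8  5.2]
2 [ 0.5 -5.5  4.7]
3 [ 0.2 -5.5  4.8]
4 [ 0.2 -5.1  5.5]
5 [-0.8 -5.6  4.6]
6 [ 0.6 -6.1  4.3]
7 [-0.5 -5.6  4.7]
8 [ 0.2 -7.3  5.7]
9 [-0.3 -9.9  5. ]
t 14.58 tcp [653.1  77.2 223. ] F [-0.3 -9.9  5. ] g 42.0
knob [651.3  73.5 232.1] r 127.6 tilt -0.9 [39, 21, 11, 12, 75]
```

It is on the stop: the force is rising and the knob is back at its start position. I'll press a little more, centre the fingers, rise and verify.

```bash
python3 - <<'E'
from h import *
move_l(at(-2.6,-5),speed=15); st()
move_l(at(0),speed=20); st()
move_l(at(0,0,60),speed=60); move_l(at(0,0,130),speed=150)
q=get_obs()["joint_pos"]; q=list(q); q[0]-=60; move_j(q); st(); tilt()
print(knob().round(1))
im=get_image("top")
cv2.imwrite("pics/s5.png",cv2.resize(im[140:290,190:370],(720,600),interpolation=2)[:,:,::-1])
E
```

```text
t 14.88 tcp [653.2  77.3 223. ] F [ -0.  -11.5   6. ] g 42.1
t 15.57 tcp [650.9  72.1 220. ] F [-0.6 -0.3  0.3] g 42.2
t 19.91 tcp [ 388.4 -527.2  363.9] F [-0.  -0.3  0.1] g 41.7
knob [651.2  71.2 233.8] r 129.3 tilt 0.2 [38, 21, 11, 11, 90]
scene [268.5 196. ] [38, 21, 12, 11, 89]
top [279.5 169. ] [19, 19, 12, 11, 104]
miss 0.4166449003470893
[651.4  72.1 233.8]
```

View pics/s5.png

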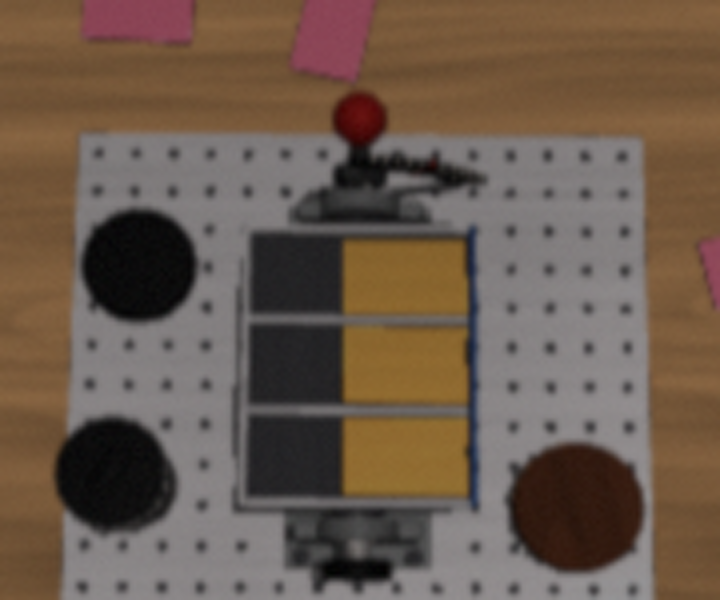

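All three plates are against the blue fence at x≈470, the tray is level, and the bystanders have not moved.

```bash
python3 -c "
from station import *
print(sign_off())"
```

```text
the job is handed in; nothing more can be done
None
```

I tipped the tray to about 30° (31° by the camera) and brought it back level onto its stop; the last top view shows all three plates against the fence and the bystanders unmoved, and the job is handed in with no verdict returned.

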